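# Free a neck block from the slide-jaw fixture and hold it level over the mirror

### The arm

A 7-joint arm with a two-finger parallel gripper is mounted at the origin on the work surface. World frame = base frame: x ahead of the robot, y to its left, z up, the work surface at z = 0. Lengths are in mm, angles in rad, forces in N, time in s.
With the tool pointing down it reaches from about 400 to 875 mm from the base axis. Payload 6.5 kg.
Tool frame: the origin (TCP) lies between the finger pads; the fingertips stand 8 mm ahead of it and the grasp point (between the pads) lies 11 mm behind it; z points along the fingers, y is the line along which they close (so a half turn about z gives the same grasp; the last joint's range is limited). The gripper opens to 85 mm and grips with 20 to 120 N. Pads are 22 mm wide; open, the fingers measure 114 mm over their backs; the gripper's body (76 mm by 85 mm) begins 54 mm behind the grasp point. The pads swing forward as they close: fully open they stand 13 mm farther back than shut.
Start: joints at [-1.306, 0.536, -0.004, 1.538, 0.003, 1.067, -0.071], TCP at [211.115, 614.752, 215.19] pointing down, gripper open.
Joint ranges: [-2.7, 2.7], [-0.37, 2.16], [-1.27, 1.26], [0.24, 2.4], [-1.31, 4.45], [0.19, 1.91], [-2.76, 2.76]. Speed limits (rad/s): [2.39, 2.39, 3.14, 3.14, 3.14, 3.14, 3.14].

### API

Orientations are given as a rotation vector (axis times angle).
In Python, from station import r, imaging gives the robot as it stands. The module is installed in compiled form; this text tells all that it offers. Calls block until the motion is done:
- r.goto(position, orientation): joint-space move of the TCP to a pose.
- r.movel(position, vel=150, rotation=None, threshold=None): straight line of the TCP; rotation=None keeps the orientation; vel is the mean speed in mm/s. With threshold (N) it stops when the force on the tool has changed by that much, and returns True; else False.
- r.goto_joints(angles): joint-space move.
- r.open_jaws() and r.grasp(squeeze=None): open the fingers fully, or close them until they stop; squeeze is the grip in N (None keeps the last).
- r.hold(seconds).
- r.ik(position, orientation): joint angles nearest the present ones, or None.
- r.get_obs(): the state.
- imaging.capture(name): name is "scene" or "top" or "wrist"; returns a dict with "image" (384x512x3 uint8, red, green, blue), "depth" (384x512 float32, mm along the optical axis (not along the pixel's ray), 0 where there is no reading), "K" (3x3 intrinsics, pixels), "dist" ([k1, k2, p1, p2, k3] as OpenCV has them; the pictures are not rectified), "T" (4x4, takes a point from camera to world coordinates). Camera axes: x right, y up, looking along -z (the intrinsics and any distortion apply to the point x, -y, -z); pixel columns grow to the right and rows downward; lengths in mm; the calibration is good to about 2 mm. A picture is of the moment at which its call begins.
A pose or a line that the arm cannot do raises r.MotionError and nothing moves.
- r.sign_off(): hands the job in; it is judged then, once.
The state is a dict: "time_s": time; "joint_positions": joint angles; "qvel": joint speeds; "tau": joint torques, N m; "ee_pos": TCP position; "tool_rot": TCP orientation; "contact_force": force on the tool from outside, world axes, zero at the start; "torque": the same for the moment, N m; "width": finger opening in mm; "grasp_force": force on a finger pad.
Only numpy, scipy, OpenCV 4.12 (cv2) and the standard library are available. Lean on these libraries where they do the work, as an engineer would, in place of code of your own. Each camera call takes 0.05 s, during which the arm holds its last target. There are 200 camera calls.

### The job

Slide the fixture's jaw back to free the guitar neck block (the block with an upright stem), lift it out, keeping it upright, and hold it steady and level in the air about 10 cm above the middle of the inspection mirror, its long foot lined up with the mirror's long side (either way round), so that its underside can be checked in the glass. Do not touch the mirror with the block or shift anything else on the bench. Finish while holding: do not put the block down or let go.

Things in the scene. Friction and masses are not known exactly. Their poses are not given: they have to be found in the camera images.
- fixture: slide-jaw fixture fixed to the bench: plywood base 120 (x) x 220 (y) x 15 mm, origin at the centre of the base's underside on the bench, z up. Along its own y stand a plain fixed aluminium jaw (y -110 to -75 mm), the neck block's foot, the sliding jaw, and an end plate (y +100 to +110 mm). Jaws and end plate are at most 45 mm high above the bench. Low end stops (top 25 mm above the bench) keep the block from sliding along x, with 2 mm play. The fixture's place and yaw vary.
- jaw (a joint): how far the sliding jaw stands open: 0 = closed, 0.045 m = fully open; it slides along the fixture's +y, away from the block, with about 3 N of friction and a little damping (8 N per m/s), no spring, and stays where it is left. It starts 0 to 4 mm open. Closed, its lip (34.5 to 45 mm above the bench) reaches 9 mm over the edge of the block's foot, so the block cannot be lifted until the jaw has been slid at least about 12 mm open; fully open is safest.
- jaw_grip (a point): point on the axis of the upright black round knob of the sliding jaw, 68 mm above the bench: the knob is 24 mm across, its foot 45 mm and its top 90 mm above the bench. Its axis lies 55 mm in the fixture's +y from the block's stem side (jaw closed), and moves with the jaw.
- neck_block: mahogany guitar neck block, about 0.15 to 0.31 kg, L-shaped from the side: a foot 90 (x) x 62 (y) x 18 mm and, on its -x half, an upright stem 45 (x: -45 to 0 mm) x 36 (y: -18 to +18 mm) reaching to 83 mm above the underside. Origin at the centre of the foot's underside; z up. Its mass centre is at about x = -12 mm, y = 0, 30 mm up. At the start its underside is 15 mm above the bench in the fixture, its axes parallel to the fixture's, its stem top 98 mm above the bench.
- mirror: inspection mirror lying flat on the bench, fixed: wooden frame 180 (x, the long side) x 130 (y) x 22 mm high; origin at the centre of its underside, z up. Its place and yaw vary, and it may be on either side of the fixture.
- mirror_glass (a point): centre of the mirror's glass surface, 20 mm above the bench, axes as the mirror's
- chisel_wide: loose wide chisel (blade 24 mm), 215 mm long, lying on the bench; leave alone; origin at the root of the blade, at bench height
- chisel_narrow: loose narrow chisel (blade 10 mm), 205 mm long, lying on the bench; leave alone; origin at the root of the blade, at bench height
- tail_block: loose plain mahogany block 75 x 45 x 30 mm, without a stem, lying on the bench; leave alone; origin at the centre of its underside
- brace: loose spruce stick 140 x 12 x 10 mm lying on the bench; leave alone; origin at the centre of its underside
- block_plane: small brass hand plane 150 x 50 x 60 mm; leave alone; origin at the centre of its underside
- mallet: wooden mallet, 255 mm long, head 110 mm wide and 60 mm high, lying on the bench; leave alone; origin at bench height where handle meets head
- glue: closed white bottle, 60 mm across, 150 mm tall; leave alone; origin at the centre of its underside
Mind the look-alikes: they are no part of the job. Leave any yellow look-alike of the mirror alone. Leave any orange look-alike of the neck_block alone.

How it is judged:
By the outcome, as a careful person would: the job done as asked, in the order asked, and still so for the second after the job is handed in, while the arm keeps its last pose, push and grip.
It also fails if it takes over 45 s, if anything falls off the work surface, if the arm or the gripper's body presses on something with over 40 N, if the wrist force passes 120 N, or if a joint passes its speed limit or range.

## Working session

There is one attempt and no reset: what is moved stays moved. The work goes in short steps, each a Python script; the robot and the scene stay as the last script left them, time stands still between calls to the robot, and variables do not carry over. Pictures are saved under pics/ and viewed, at most 10 in all, crops included, and the job is handed in when it is done.

```bash
mkdir -p pics; cat > h.py <<'E'
import numpy as np, cv2, pickle
def save(n):
    from station import imaging
    c=imaging.capture(n); pickle.dump(c,open(f'{n}.pkl','wb')); return c
def load(n): return pickle.load(open(f'{n}.pkl','rb'))
def ray(c,u,v):
    p=cv2.undistortPoints(np.array([[[u,v]]],float),np.array(c['K']),np.array(c['dist'])).ravel()
    return np.array([p[0],-p[1],-1.])
def at_z(c,u,v,z):
    T=np.array(c['T']); d=T[:3,:3]@ray(c,u,v); o=T[:3,3]; return o+d*(z-o[2])/d[2]
def at_depth(c,u,v):
    T=np.array(c['T']); return T[:3,:3]@(ray(c,u,v)*c['depth'][int(v),int(u)])+T[:3,3]
E
python3 - <<'E'
from h import *
for n in('top','scene'):
    c=save(n); cv2.imwrite(f'pics/{n}0.png',cv2.resize(c['image'][:,:,::-1],(800,600),interpolation=cv2.INTER_CUBIC)); print(n,np.array(c['T']).round(2).tolist())
E
```

```text
top [[-0.02, 1.0, -0.09, 394.73], [-1.0, -0.02, -0.01, 20.11], [-0.01, 0.09, 1.0, 1475.45], [0.0, 0.0, 0.0, 1.0]]
scene [[-0.86, -0.39, 0.32, 955.5], [0.51, -0.68, 0.53, 747.97], [0.01, 0.62, 0.78, 1112.94], [0.0, 0.0, 0.0, 1.0]]
```

View pics/top0.png

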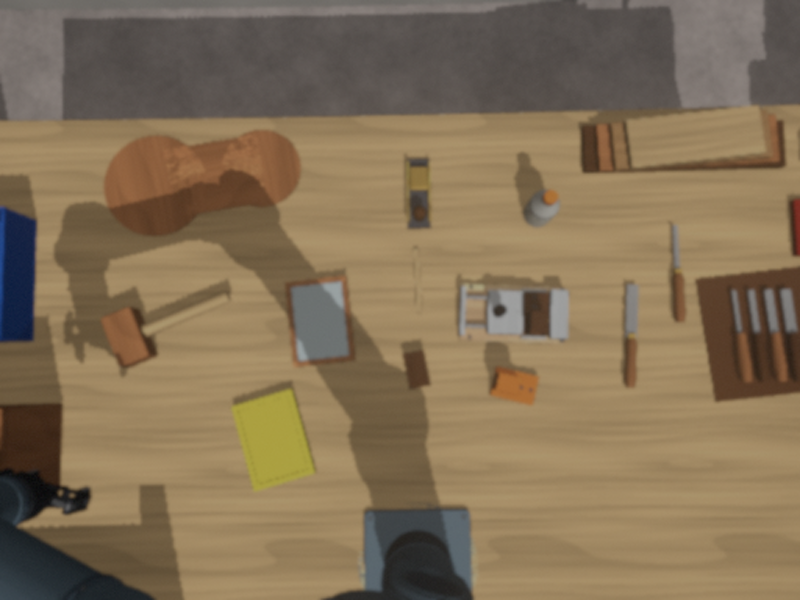

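View pics/scene0.png

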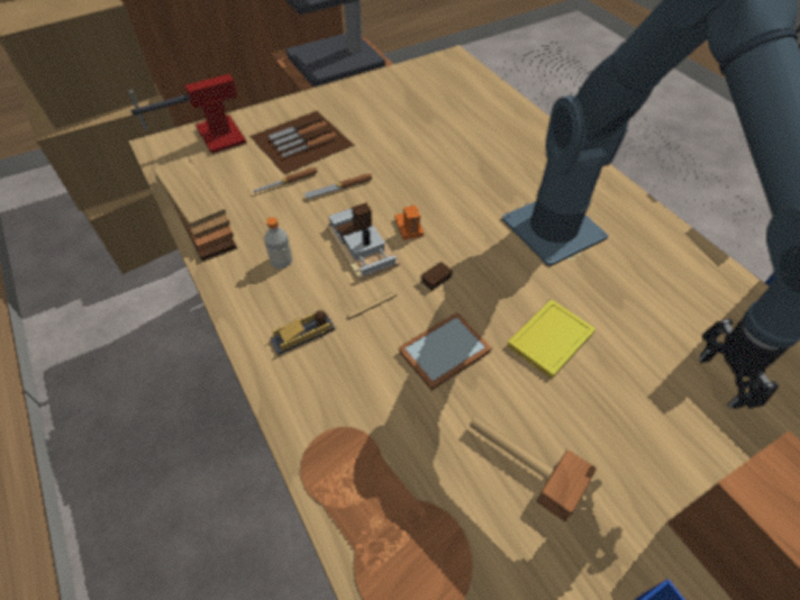

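Candidates in the 800x600 top view: neck block is the dark one in the fixture (538,312). Its look-alikes are the orange one (515,385) and the tail block (416,367). The mirror is grey glass in a wooden frame (320,320), with a yellow look-alike at (273,438). The knob is at (498,310) and the end plate at (463,312), so the fixture's +y points left in the image (world +y). I'm checking this in a close crop.

```bash
python3 - <<'E'
from h import *
c=load('top'); 
im=c['image'][:,:,::-1]
a=cv2.resize(im[170:234,280:380],None,fx=8,fy=8,interpolation=cv2.INTER_CUBIC)
cv2.imwrite('pics/fix.png',a[:,:800])
b=cv2.resize(im[165:245,175:235],None,fx=7,fy=7,interpolation=cv2.INTER_CUBIC)
cv2.imwrite('pics/mir.png',b)
E
```

```text
(no output)
```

View pics/fix.png

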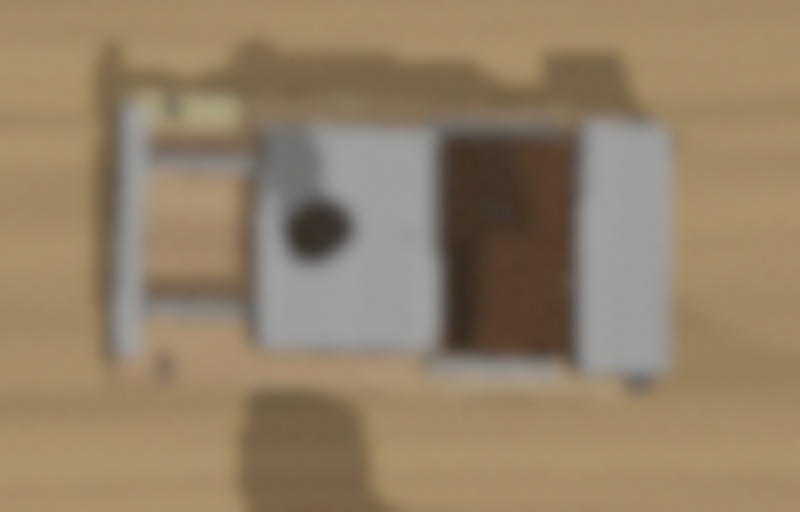

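View pics/mir.png

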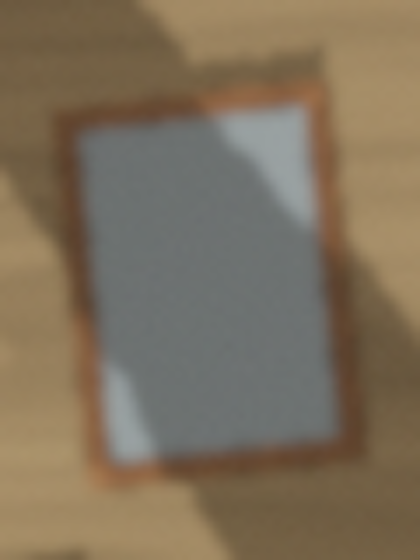

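Crop: the stem's lit top is at about (528,290), on the image-lower (-x) half, and the knob is at (318,230). The end plate is on the left and the fixed jaw on the right, so the choice is confirmed. The mirror's frame corners in its crop are (55,115), (325,85), (365,458) and (98,485).

```bash
python3 - <<'E'
from h import *
c=load('top')
def P(L,x0,y0,s,z): return np.array([at_z(c,x0+(u+.5)/s-.5,y0+(v+.5)/s-.5,z)[:2] for u,v in L])
M=P([(55,115),(325,85),(365,458),(98,485)],175,165,7,22); print('mir',M.round(1).tolist(),M.mean(0))
e=(M[0]-M[3])+(M[1]-M[2]); print('yaw long',np.degrees(np.arctan2(e[1],e[0])))
F=P([(582,122),(672,122),(672,375),(580,375)],280,170,8,45);print('fixjaw',F.round(1).tolist())
E_=P([(122,100),(145,100),(138,357),(112,357)],280,170,8,45);print('endpl',E_.round(1).tolist())
print('knob',P([(318,228)],280,170,8,90)); print('stem',P([(528,292)],280,170,8,98))
J=P([(262,125),(440,125),(440,348),(258,348)],280,170,8,45);print('jaw',J.round(1).tolist())
# depth-based points
D=c['depth'];v,u=np.mgrid[170:234,280:380]
pts=np.array([at_depth(c,a,b) for a,b in zip(u.ravel(),v.ravel())])
for lo,hi in((38,52),(80,110)):
    q=pts[(pts[:,2]>lo)&(pts[:,2]<hi)]; print(lo,len(q),q[:,:3].mean(0) if len(q) else 0, cv2.minAreaRect(q[:,:2].astype(np.float32)) if len(q)>3 else 0)
q=pts[(pts[:,2]>85)]; print(q[q[:,1]<-150].mean(0) if len(q) else 0, q[:,1].min(),q[:,1].max())
E
```

```text
mir [[582.2, 267.1], [594.0, 140.1], [418.8, 123.5], [408.6, 247.7]] [500.91418707 194.58189973]
yaw long 5.903377489768704
fixjaw [[556.4, -284.9], [555.7, -320.9], [453.9, -316.8], [454.6, -280.3]]
endpl [[568.9, -100.2], [568.7, -109.5], [464.9, -103.9], [465.1, -93.5]]
knob [[ 511.73764327 -171.38686228]]
stem [[ 484.7442709  -250.36396546]]
jaw [[557.7, -156.4], [556.3, -227.9], [466.4, -224.8], [467.7, -152.1]]
38 1001 [ 510.52622089 -224.2310751    45.34230042] ((511.8238525390625, -208.90048217773438), (219.40762329101562, 97.80520629882812), 87.02050018310547)
80 239 [ 491.51885633 -233.4024723    96.27096022] ((493.33514404296875, -216.3499755859375), (110.30317687988281, 45.51216125488281), 78.65923309326172)
[ 491.708672   -234.30842664   96.96448929] -268.16798848060387 20.113291750327793
```

```bash
cat >> h.py <<'E'
from scipy.spatial.transform import Rotation as Ro
def down(ya_deg):
    "tool down with tool y along world yaw ya_deg"
    a=np.radians(ya_deg); y=np.array([np.cos(a),np.sin(a),0]); z=np.array([0,0,-1.]); return Ro.from_matrix(np.c_[np.cross(y,z),y,z]).as_rotvec()
E
python3 - <<'E'
from h import *
from station import r
o=r.get_obs(); print(o['time_s'],o['tool_rot'])
for ya in(-3,177):
    for p in([512,-178,330],[512,-135,80],[487,-252,70],[480,195,175]):
        print(ya,p,np.round(r.ik(p,down(ya)),2) if r.ik(p,down(ya)) is not None else None)
E
```

```text
0.1 [-5.17146297e-01 -3.09860860e+00  2.49602685e-03]
-3 [512, -178, 330] [-0.5   0.35  0.98  1.72 -0.3   1.23  0.5 ]
-3 [512, -135, 80] [-0.37  0.65  0.72  1.98 -0.63  0.75  0.68]
-3 [487, -252, 70] [-0.17  0.72  0.77  1.94 -0.71  0.78  0.96]
-3 [480, 195, 175] [-0.82  0.39  0.43  1.94 -0.21  0.86 -0.33]
177 [512, -178, 330] [-0.57  0.39  1.1   1.73 -0.37  1.25 -2.58]
177 [512, -135, 80] [-0.58  0.85  1.09  1.99 -0.97  0.94 -2.17]
177 [487, -252, 70] [-0.34  0.9   1.08  1.95 -1.    0.96 -1.94]
177 [480, 195, 175] [-0.29  0.38 -0.22  1.91  0.11  0.86  2.52]
```

```bash
python3 - <<'E'
from h import *
from station import r
p=np.array(r.get_obs()['ee_pos']); p[2]=320; r.movel(p,vel=300)
r.goto([505,-205,320],down(-3))
o=r.get_obs(); print(o['time_s'],o['ee_pos'],np.round(o['joint_positions'],2))
c=save('wrist'); print(np.array(c['T']).round(2).tolist())
cv2.imwrite('pics/w1.png',cv2.resize(c['image'][:,:,::-1],(800,600),interpolation=cv2.INTER_CUBIC))
E
```

```text
3.65 [ 505.44642118 -204.15059498  319.87407797] [-0.46  0.37  1.    1.73 -0.33  1.22  0.58]
[[1.0, 0.05, 0.02, 508.86], [-0.05, 0.95, 0.32, -121.84], [-0.0, -0.32, 0.95, 477.68], [0.0, 0.0, 0.0, 1.0]]
```

View pics/w1.png

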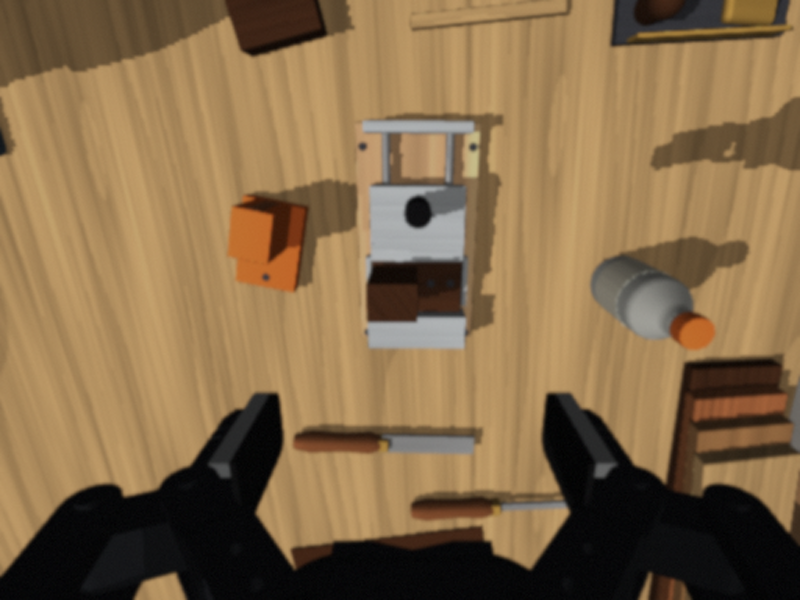

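The wrist view shows the fixture with the knob at (418,212) and the stem at (393,300). The jaw is nearly closed. I'll refine using depth.

```bash
python3 - <<'E'
from h import *
c=load('wrist')
v,u=np.mgrid[70:230,220:310]
pts=np.array([at_depth(c,a,b) for a,b in zip(u.ravel(),v.ravel())])
Z=pts[:,2]
for n,lo,hi,y0,y1 in(('stem',94,102,-290,-215),('knob',85,95,-200,-150),('jaws',41,49,-340,-80)):
    q=pts[(Z>lo)&(Z<hi)&(pts[:,1]>y0)&(pts[:,1]<y1)]
    print(n,len(q),q.mean(0).round(1),cv2.minAreaRect(q[:,:2].astype(np.float32)),np.percentile(q,[2,98],axis=0)[:,:2].round(1).tolist())
s=800/512
for n,L,z in(('stem',[(367,280),(418,280),(418,322),(368,322)],98),('fixjaw',[(369,348),(465,347)],45),('end',[(362,122),(474,122)],45),('knob',[(418,216)],90)):
    P=np.array([at_z(c,a/s,b/s,z)[:2] for a,b in L]);print(n,P.round(1).tolist(),P.mean(0).round(1))
E
```

```text
stem 814 [ 482.9 -248.7   96.9] ((482.4652404785156, -249.02626037597656), (36.25926971435547, 44.3448600769043), 87.19046020507812) [[461.4, -266.2], [504.3, -231.7]]
knob 249 [ 510.  -174.2   88.7] ((510.3522033691406, -174.44705200195312), (22.348478317260742, 22.496217727661133), 86.61347961425781) [[499.2, -184.5], [520.3, -164.3]]
jaws 3822 [ 507.5 -224.3   43.9] ((508.9681091308594, -209.54244995117188), (217.63783264160156, 99.98873138427734), 85.95710754394531) [[459.9, -315.6], [551.8, -156.2]]
stem [[463.7, -227.7], [507.6, -229.9], [505.8, -268.7], [461.3, -266.5]] [ 484.6 -248.2]
fixjaw [[453.4, -315.5], [552.6, -319.4]] [ 503.  -317.4]
end [[465.0, -98.1], [563.6, -103.2]] [ 514.3 -100.6]
knob [[510.3, -176.3]] [ 510.3 -176.3]
```

```bash
python3 - <<'E'
from h import *
from station import r
d=down(-3); k=np.array([510.3,-174.6,0])
r.movel([*k[:2],140],vel=200,rotation=d)
print(r.movel([*k[:2],61],vel=80,threshold=15))
r.grasp(squeeze=30); o=r.get_obs(); print(o['time_s'],o['width'],o['grasp_force'],o['ee_pos'],o['contact_force'])
p=np.array(o['ee_pos'])+41*np.array([.052,.9986,0])
print(r.movel(p,vel=50,threshold=25)); o=r.get_obs(); print(o['time_s'],o['ee_pos'],o['contact_force'],o['width'])
r.open_jaws(); q=np.array(r.get_obs()['ee_pos']); q[2]=180; r.movel(q,vel=150)
r.movel([495,-205,250],vel=200)
c=save('wrist'); print(r.get_obs()['time_s'])
cv2.imwrite('pics/w2.png',cv2.resize(c['image'][:,:,::-1],(800,600),interpolation=cv2.INTER_CUBIC))
v,u=np.mgrid[60:300,180:320]
pts=np.array([at_depth(c,a,b) for a,b in zip(u.ravel(),v.ravel())]);Z=pts[:,2]
for n,lo,hi,y0,y1 in(('stem',94,102,-290,-215),('knob',85,93,-200,-100)):
    q=pts[(Z>lo)&(Z<hi)&(pts[:,1]>y0)&(pts[:,1]<y1)]
    if len(q)>5: print(n,len(q),q.mean(0).round(1),cv2.minAreaRect(q[:,:2].astype(np.float32)))
E
```

```text
False
6.4917 22.53904937558766 30.31154304742813 [ 511.6913662  -174.6764371    61.45526994] [3.96986407 0.02926491 0.5824204 ]
False
7.4583 [ 514.01125506 -133.63368142   61.48858786] [ 3.54241463 -1.13245619 -1.53858098] 22.374389319867007
9.7417
stem 1162 [ 483.2 -248.6   96.9] ((483.33935546875, -249.30123901367188), (36.225486755371094, 44.72527313232422), 86.3396987915039)
knob 406 [ 512.2 -133.5   88.8] ((512.382080078125, -133.61709594726562), (22.096752166748047, 22.148828506469727), 86.99115753173828)
```

View pics/w2.png

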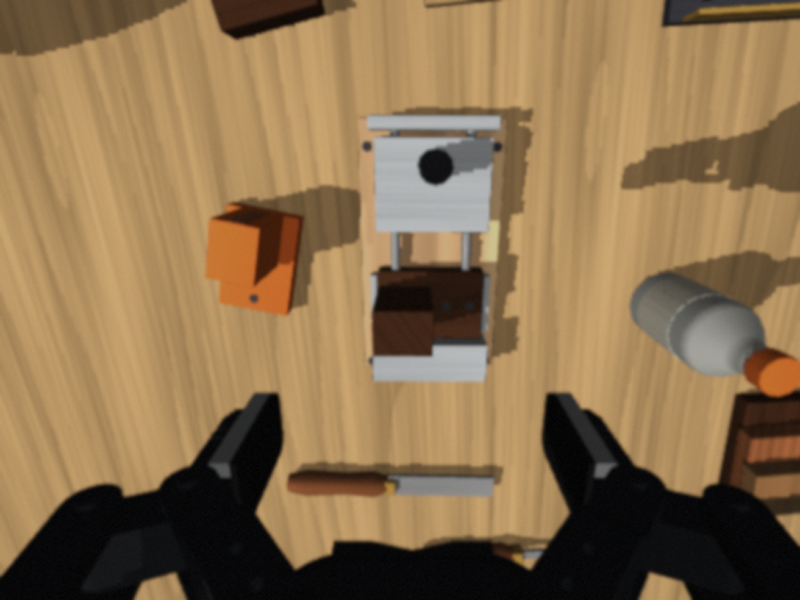

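The jaw is fully back with the knob at (436,166), and the foot is free with the stem at (404,320). Now grasping and lifting.

```bash
python3 - <<'E'
from h import *
from station import r
s=[484.7,-249.1]
r.movel([*s,160],vel=200)
print(r.movel([*s,51],vel=80,threshold=15))
r.grasp(squeeze=60); o=r.get_obs(); print(o['time_s'],o['width'],o['grasp_force'],o['ee_pos'],o['contact_force'])
p=np.array(o['ee_pos']); p[2]+=15; print(r.movel(p,vel=40,threshold=30)); print(r.get_obs()['contact_force'])
p[2]=190; r.movel(p,vel=120); o=r.get_obs(); print(o['time_s'],o['width'],o['ee_pos'],o['contact_force'],o['torque'])
c=save('scene'); cv2.imwrite('pics/s2.png',cv2.resize(c['image'][100:260,160:360,::-1],None,fx=3.5,fy=3.5,interpolation=cv2.INTER_CUBIC))
E
```

```text
False
12.3583 44.05226483848158 61.58255338668823 [ 485.12392923 -249.22168443   51.38348141] [0.14357938 0.95451234 4.36231111]
False
[ 0.49817675 -0.38265831 -3.33363739]
14.075 44.097804707036936 [ 484.64279298 -248.85654388  189.26851711] [-0.0382169   0.06635651 -3.37463012] [0.03883393 0.07155969 0.0137756 ]
```

View pics/s2.png

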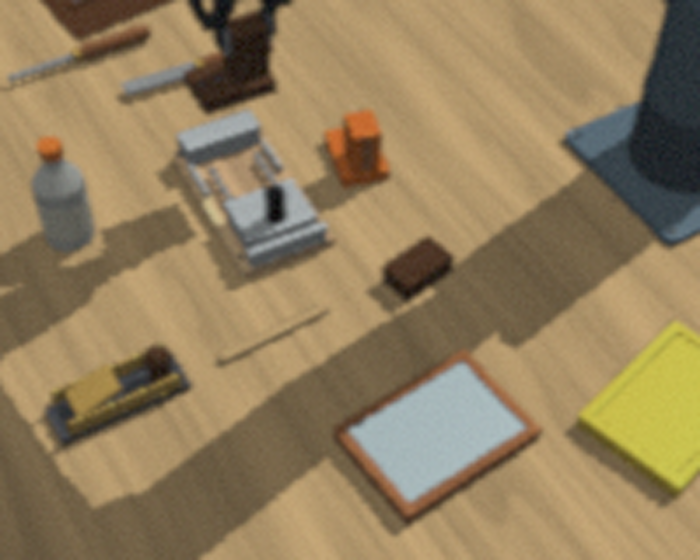

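The block is lifted upright, with its foot level at (235,90), and nothing else has moved. The mirror is clear at (440,435). I'll carry the block over and take a second mirror measurement on the way.

```bash
python3 - <<'E'
from h import *
from station import r
p=np.array(r.get_obs()['ee_pos']); p[2]=230; r.movel(p,vel=120)
r.movel([480,120,230],vel=200); o=r.get_obs(); print(o['time_s'],o['ee_pos'],o['width'],Ro.from_rotvec(o['tool_rot']).as_matrix().round(3).tolist())
c=save('wrist'); cv2.imwrite('pics/w3.png',cv2.resize(c['image'][:,:,::-1],(800,600),interpolation=cv2.INTER_CUBIC))
E
```

```text
16.6 [480.05631281 118.94538785 230.06089786] 43.69884335588421 [[0.054, 0.999, 0.0], [0.999, -0.054, -0.0], [-0.0, 0.0, -1.0]]
```

View pics/w3.png

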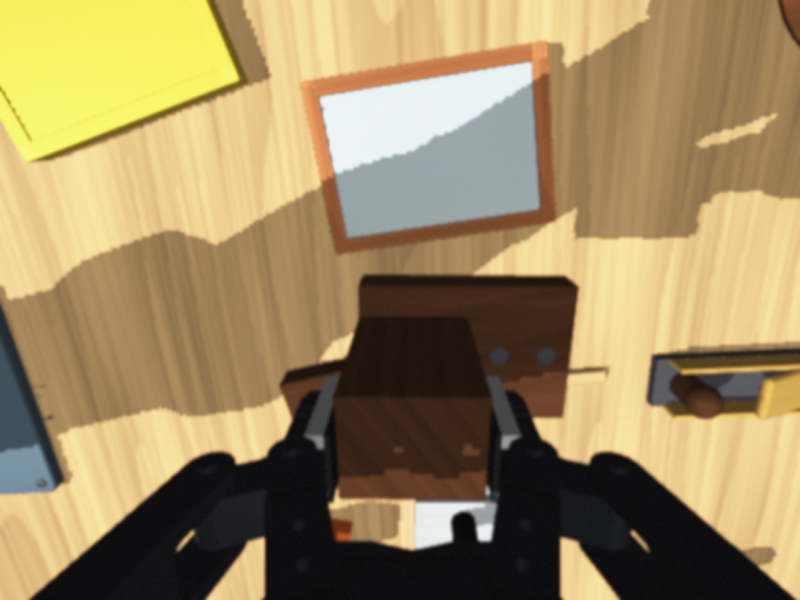

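Mirror outer frame corners are at (302,84), (547,42), (554,219) and (338,252), with glass corners at (320,98), (533,63), (541,210) and (346,238). The block is held square at (460,350).

```bash
python3 - <<'E'
from h import *
c=load('wrist'); s=800/512
for n,L,z in(('outer',[(302,84),(547,42),(554,219),(338,252)],22),('glass',[(320,98),(533,63),(541,210),(346,238)],20.5),('foot under/top +y edge',[(361,276),(570,276)],193.7),('foottop',[(361,286),(577,288)],211.7)):
    P=np.array([at_z(c,a/s,b/s,z)[:2] for a,b in L])
    print(n,P.round(1).tolist(),P.mean(0).round(1))
    e=P[1]-P[0]+(P[2]-P[3] if len(P)==4 else 0); print(np.degrees(np.arctan2(e[1],e[0])).round(2))
E
```

```text
outer [[405.5, 249.3], [582.1, 266.5], [592.8, 141.4], [418.3, 124.2]] [499.7 195.3]
5.6
glass [[417.2, 239.5], [573.1, 254.0], [582.6, 148.8], [425.8, 135.0]] [499.7 194.3]
5.17
foot under/top +y edge [[458.0, 149.1], [549.7, 144.1]] [503.8 146.6]
-3.11
foottop [[460.0, 149.8], [546.7, 144.2]] [503.3 147. ]
-3.66
```

```bash
python3 - <<'E'
from h import *
from station import r
d=down(5.6)
r.movel([478.7,193.1,230],vel=80,rotation=d)
r.movel([478.7,193.1,156.4],vel=60); r.hold(1.0)
o=r.get_obs(); print(o['time_s'],o['ee_pos'],o['width'],o['grasp_force'],np.abs(o['qvel']).max(),o['contact_force'],Ro.from_rotvec(o['tool_rot']).as_matrix().round(3).tolist())
c=save('scene'); a=c['image'][:,:,::-1]; t=save('top')['image'][:,:,::-1]
cv2.imwrite('pics/fin.png',np.hstack([cv2.resize(a[130:270,210:350],(400,400)),cv2.resize(t[150:250,165:265],(400,400))]))
E
```

```text
20.0917 [478.70346296 193.08312564 156.4084714 ] 44.19929094822847 61.426881551742554 0.0016776098157259768 [ 0.07935378  0.57120141 -3.64487327] [[-0.098, 0.995, -0.0], [0.995, 0.098, -0.0], [-0.0, -0.0, -1.0]]
```

View pics/fin.png

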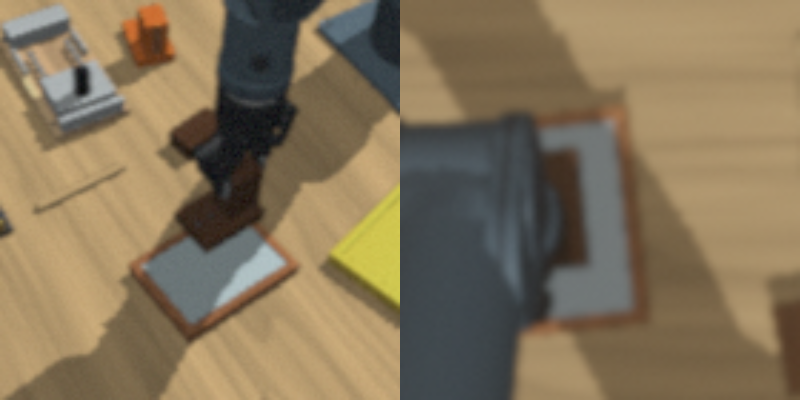

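The left half shows the block upright and level above the glass at (220,215). In the right half its foot edge (570,150)–(588,265) runs parallel to the mirror's long side and sits midway along it. Handing in.

```bash
python3 -c "
from station import r
print(r.sign_off())"
```

```text
the job is handed in; nothing more can be done
None
```

I slid the jaw back, lifted the neck block out upright and handed the job in at about 20 s, with the block held level about 10 cm above the middle of the mirror glass, its foot lined up with the mirror's long side.

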